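Start and seat the wing screw in the welding jig's deep bore

TASK

Take the orange wing screw out of the wooden block and screw it into the brass thread at the bottom of the deep bore in the blue tower of the welding jig, just until its collar sits fully flat on the rim of the bore, without tightening it further; then let go of it. Find the start of the thread by feel and work gently, never forcing the screw against the jig, and leave the tape measure, the welding magnet and the spray can where they are.

Things in the scene. Friction and masses are not known exactly. Their poses are not given: they have to be found in the camera images.
- screw_wing (a point): Centre of the orange grip wing on top of the wing screw: flat bar 44 mm long (frame x), 14 mm thick (y, the way to grip it), 28 mm high. Frame z is the screw axis, up. Below it a neck 15 mm thick, then a round collar. At the start the screw stands upright in the wooden block with its collar on the block's top.
- screw_collar (a point): Centre of the collar's underside (collar 38 mm across, 6 mm thick), 32 mm below the wing's centre. Below it comes a pilot 23 mm across, 30 mm long and tapered below, that guides the screw in the bore's mouth, then a 14 mm shank with one 4 mm round cross pin, 24 mm from end to end along frame x, whose ends are the two thread lugs.
- screw: The whole steel wing screw, 128 mm long, about 0.25 kg; origin at the centre of the collar's underside, z up the axis, x along wing and cross pin. The cross pin's centre lies 76 mm below this origin, the tapered tip 82 mm below it.
- bore_mouth (a point): Centre of the bore's mouth in the flat top of the blue 60 by 60 mm tower, 95 mm above the bench. The bore is vertical, 26 mm across (1 mm clearance round the lugs), with a 3 mm chamfer. z up; x from the tower towards the jig's base plate.
- jig: The fixed welding jig with its tower; origin on the bench under the bore axis, z up. Base plate and red tubes (+x side) stay below 37 mm, a blue gusset below 67 mm. Lugs lowered on to the thread leave the collar 5 to 13 mm above the rim; 110 to 340 degrees of clockwise turning under light downward pressure then seat it, so the wing must be regripped.
- thread_top (a point): Top of the brass thread on the bore's axis, 65 mm below the mouth. Two-start, right-handed (clockwise from above screws in), 8 mm down per half turn, 17 mm hole, 2 mm axial play. Its starts, half a turn apart, lie at an angle that is unknown and differs each time. (not this frame's yaw). A lug can catch on a start's blunt end: it then jams instead of turning and must be turned back until it drops.
- block_hole (a point): Centre of the top of the fixed wooden storage block (75 by 75 mm, 100 mm high), around its 30 mm wide vertical hole in which the screw hangs by its collar; z up. In the jig the thread's friction, likewise, holds the screw upright when it is let go.
- tape: Tape measure, black and orange, 64 by 34 mm, 60 mm high, origin at the centre of its underside. Leave alone.
- magnet: Red triangular welding magnet, about 95 by 75 mm, 18 mm high, origin at its underside. Leave alone.
- spray: Upright spray can, 60 mm across, 170 mm high, origin at the centre of its underside. Leave alone.
There are look-alikes about, which are no part of the job. Of the things shaped like the screw, the steel one is meant.

How it is judged:
On the way:
1. the screw stands upright in the bore, its lugs down at the thread (collar less than 16 mm above the rim) (z of screw_collar in the frame of bore_mouth below 0.016 m and horizontal distance between screw_collar and bore_mouth below 0.004 m and angle between screw_collar's own z axis and vertical below 0.08 rad), for 0.2 s.
At the end, for the whole second after the job is handed in: The screw's collar lies flat on the bore's rim: its underside within 1.2 mm of the rim, its centre within 3 mm of the bore's centre, the screw within 0.03 rad of upright, at rest and let go (z of screw_collar in the frame of bore_mouth between -0.0015 and 0.0012 m and horizontal distance between screw_collar and bore_mouth below 0.003 m and angle between screw_collar's own z axis and vertical below 0.03 rad and linear speed of screw below 0.01 m/s and contact force between the fingers and screw below 0.1 N); the robot touches nothing.
It fails at once if the screw is forced: pushed or overtightened with more than 40 N between screw and jig (contact force between screw and jig above 40 N).
It fails at once if the tape measure is moved more than 20 mm (distance of tape from where it was at the start of the episode above 0.02 m).
It fails at once if the welding magnet is moved more than 20 mm (distance of magnet from where it was at the start of the episode above 0.02 m).
It fails at once if the spray can is moved more than 20 mm (distance of spray from where it was at the start of the episode above 0.02 m).
It also fails if it takes over 72 s, if anything falls off the work surface, if the arm or the gripper's body presses on something with over 40 N, if the wrist force passes 120 N, or if a joint passes its speed limit or range.

ROBOT

A 6-joint arm with a two-finger parallel gripper is mounted at the origin on the work surface. World frame = base frame: x ahead of the robot, y to its left, z up, the work surface at z = 0. Lengths are in m, angles in rad, forces in N, time in s.
With the tool pointing down it reaches from about 0.35 to 0.95 m from the base axis. Payload 17.4 kg.
Tool frame: the origin (TCP) lies midway between the tips of the shut fingers; the grasp point (between the pads) lies 19 mm behind it (grip_point_offset is the distance from the TCP to the grasp point, in m); z points along the fingers, y is the direction in which the jaws open and shut (so a half turn about z gives the same grasp; the last joint's range is limited). The gripper opens to 93 mm and grips with 3 to 60 N. Pads are 15 mm wide; open, the fingers measure 128 mm over their backs; the gripper's body (75 mm by 188 mm) begins 65 mm behind the grasp point.
Start: joints at [-1.139, 0.116, 1.442, -0, 1.584, -0.038], TCP at [0.306, -0.602, 0.219] pointing down, gripper open.
Joint ranges: [-2.83, 2.83], [-0.83, 2.19], [0.07, 2.5], [-1.14, 4.28], [0.01, 3], [-2.97, 2.97]. Speed limits (rad/s): [1.89, 1.89, 2.22, 3.14, 3.14, 3.14].

INTERFACE

Orientations are given as a 3x3 rotation matrix whose columns are the frame's x, y, z axes.
In Python, from workcell import reach, move_l, set_joints, open_gripper, clamp, dwell, solve_ik, get_obs, snapshot, camera_params, IKError, finish_job, spot_in, trace, grip_point_offset gives the robot as it stands. Calls block until the motion is done:
- reach(position, orientation): joint-space move of the TCP to a pose.
- move_l(position, ori=None, speed=0.15): straight line of the TCP; ori=None keeps the orientation; speed is the mean speed in m/s.
- set_joints(angles): joint-space move.
- open_gripper() and clamp(force=None): open the fingers fully, or close them until they stop; force is the grip in N (None keeps the last).
- dwell(seconds).
- solve_ik(position, orientation): joint angles nearest the present ones, or None.
- get_obs(): the state.
- snapshot(name): name is "scene" or "top" or "wrist"; returns the picture (400x640x3 uint8, red, green, blue); there is no depth.
- camera_params(name): a dict with "fx", "fy", "cx", "cy" (pixels), "world_from_camera" (4x4, takes a point from camera to world coordinates); the wrist camera has in their place "mount" (4x4, takes a point from camera to tool coordinates, whose origin is the TCP and whose axes are the flange's). Camera axes: x right, y down, z forward; pixel columns grow to the right and rows downward; lengths in m; the calibration is good to about 2 mm. The wrist camera is an equidistant fisheye: a pixel r from the principal point sees the ray r / f radians off the axis. A picture is of the moment at which its call begins: read the wrist's pose just before it. camera_params takes no time and is no camera call.
A pose or a line that the arm cannot do raises IKError and nothing moves.
- finish_job(): hands the job in, once; it reports no verdict.
Trained networks look in the newest picture that a camera, given by its name, has taken for a name from the list of things; names that differ only in an ending like _2 or _b are one class to them, and where a whole thing is asked for, a point or a joint stands for the part that bears it (a point fixed in the world has none). Each returns a list of dicts, best first, with "conf" (0 to 1); they miss things now and then, are a little off and sometimes report something else, mostly with a low value. They report only what shows in the picture. A call takes as long as a camera call. They do not tell look-alikes from the thing itself.
- spot_in(camera, label): "position" ([column, row] in pixels, amid what is visible of it).
- trace(camera, label): "pixels" (400x640 bool, what is visible of it) and "position" ([column, row] in pixels, amid what is visible of it).
The state is a dict: "clock": time; "q": joint angles; "dq": joint speeds; "tau": joint torques, N m; "tcp_pos": TCP position; "orientation": TCP orientation; "force": force on the tool from outside, world axes, zero at the start; "wrist_torque": the same for the moment, N m; "finger_gap": finger opening in m.
Only numpy, scipy, OpenCV 4.12 (cv2) and the standard library are available. Lean on these libraries where they do the work, as an engineer would, in place of code of your own. Each camera call takes 0.05 s, during which the arm holds its last target.

## Working session

There is one attempt and no reset: what is moved stays moved. The work goes in short steps, each a Python script; the robot and the scene stay as the last script left them, time stands still between calls to the robot, and variables do not carry over. Pictures are saved under pics/ and viewed, and the job is handed in when it is done.

```bash
ls; mkdir -p pics; python3 - <<'E'
from workcell import *
import cv2
o=get_obs()
print({k:v for k,v in o.items()})
for c in ["scene","top","wrist"]:
    im=snapshot(c); cv2.imwrite(f"pics/{c}0.png",im[:,:,::-1])
    p=camera_params(c); print(c,p)
    for l in ["screw","jig","block_hole","screw_wing","bore_mouth","tape","magnet","spray"]:
        try: print(l,[(r["conf"],r["position"]) for r in spot_in(c,l)])
        except Exception as e: print(l,e)
print(get_obs()["clock"],grip_point_offset)
E
```

```text
pics
{'clock': 0.0, 'q': array([-1.13880641e+00,  1.16498894e-01,  1.44226599e+00, -3.33514645e-05,
        1.58400653e+00, -3.78069185e-02]), 'dq': array([0.00108169, 0.00046228, 0.00069484, 0.00042176, 0.0006344 ,
       0.0016056 ]), 'tau': array([-2.91190809e-03, -7.21277905e+01, -6.22611594e+01,  7.79060600e-02,
        2.38354120e-02, -8.15083058e-05]), 'tcp_pos': array([ 0.30546817, -0.60169341,  0.21789603]), 'orientation': array([[ 8.91660475e-01,  4.52704454e-01, -5.23804460e-04],
       [ 4.52704757e-01, -8.91659849e-01,  1.05650529e-03],
       [ 1.12292432e-05, -1.17917278e-03, -9.99999305e-01]]), 'force': array([-0.28594497,  0.28940226,  0.13286164]), 'wrist_torque': array([-7.62143471e-04, -1.38104788e-05, -6.05805061e-03]), 'finger_gap': 0.09326024487527518}
scene {'fx': 514.8760006142413, 'fy': 514.8760006142413, 'cx': 308.6505482774076, 'cy': 199.12011021186848, 'world_from_camera': array([[-0.00202414,  0.70464175, -0.70956036,  1.3894286 ],
       [ 0.99997676, -0.0031927 , -0.00602317,  0.04283371],
       [-0.00650959, -0.70955606, -0.70461892,  0.90993061],
  
[... 1248 characters left out ...]
, 275.2]), (0.49, [195.2, 277.2])]
bore_mouth [(0.84, [439.5, 206.1])]
tape [(0.65, [339.9, 281.4])]
magnet [(0.79, [349.2, 212.5])]
spray []
wrist {'fx': 309.70691628693146, 'fy': 309.70691628693146, 'cx': 322.73185239615174, 'cy': 202.42135719942596, 'mount': array([[ 1.19527707e-03, -9.59116691e-01, -2.83008383e-01,
         7.75346726e-02],
       [ 9.99999247e-01,  1.22482413e-03,  7.25310675e-05,
        -1.02930007e-03],
       [ 2.77069740e-04, -2.83008257e-01,  9.59117433e-01,
        -1.65511427e-01],
       [ 0.00000000e+00,  0.00000000e+00,  0.00000000e+00,
         1.00000000e+00]])}
screw []
jig []
block_hole []
screw_wing []
bore_mouth []
tape []
magnet []
spray []
1.35 0.0188
```

View pics/scene0.png

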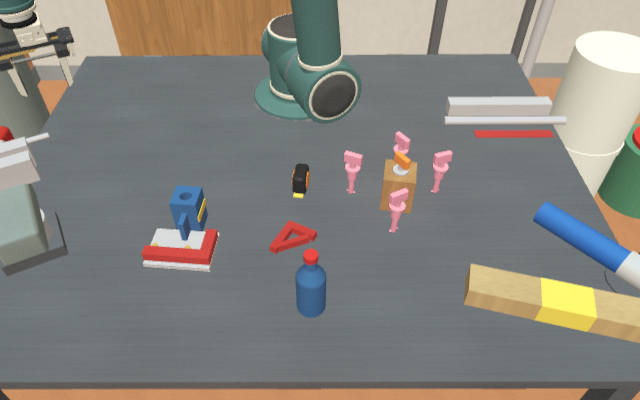

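View pics/top0.png

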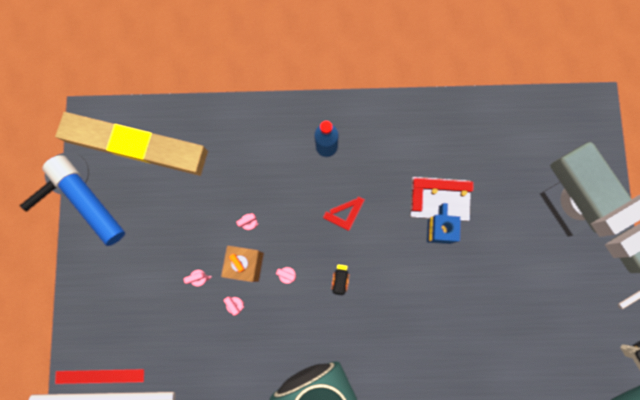

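```bash
python3 - <<'E'
import cv2
a=cv2.imread('pics/scene0.png')[120:240,320:480]; cv2.imwrite('pics/scene0z.png',cv2.resize(a,None,fx=5,fy=5,interpolation=cv2.INTER_CUBIC))
a=cv2.imread('pics/top0.png')[195:325,170:320]; cv2.imwrite('pics/top0z.png',cv2.resize(a,None,fx=4,fy=4,interpolation=cv2.INTER_CUBIC))
E
```

```text
(no output)
```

View pics/scene0z.png

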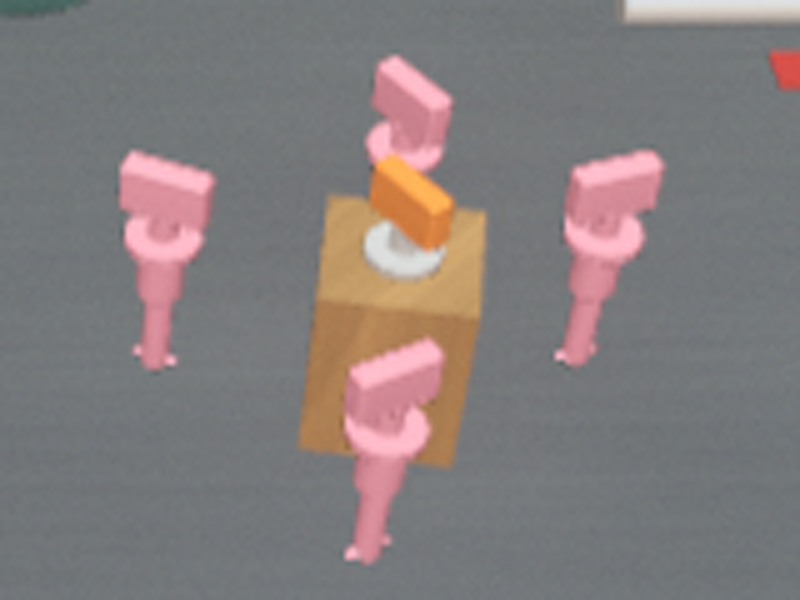

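View pics/top0z.png

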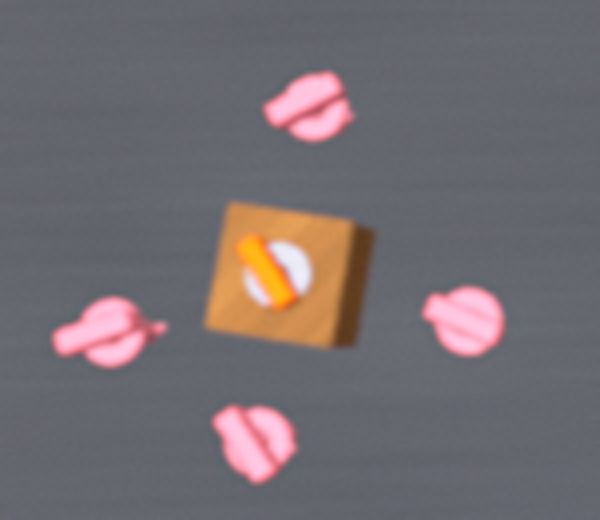

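The scene view shows the orange-winged steel screw in the block at about (402,160), with four pink look-alikes around it. The tower top is at (186,197) in the scene view and the bore at (448,228) in the top view. Next I triangulate these.

```bash
cat > h.py <<'E'
import numpy as np, cv2
from workcell import *
def ray(cam,px,obs=None):
    p=camera_params(cam); 
    v=np.array([(px[0]-p['cx'])/p['fx'],(px[1]-p['cy'])/p['fy']])
    if cam=='wrist':
        r=np.linalg.norm(v); d=np.array([*(v/r*np.sin(r)),np.cos(r)]) if r>1e-9 else np.array([0,0,1.])
        T=np.eye(4); T[:3,:3]=obs['orientation']; T[:3,3]=obs['tcp_pos']; M=T@p['mount']
    else:
        d=np.array([v[0],v[1],1.]); M=p['world_from_camera']
    return M[:3,3],M[:3,:3]@d/np.linalg.norm(d)
def at_z(cam,px,z,obs=None):
    o,d=ray(cam,px,obs); return o+d*(z-o[2])/d[2]
def proj_wrist(P,obs):
    p=camera_params('wrist');T=np.eye(4); T[:3,:3]=obs['orientation']; T[:3,3]=obs['tcp_pos']; M=T@p['mount']
    c=np.linalg.inv(M)@np.array([*P,1]); c=c[:3]; th=np.arctan2(np.hypot(c[0],c[1]),c[2]); h=np.hypot(c[0],c[1])
    return np.array([p['cx']+p['fx']*th*c[0]/h,p['cy']+p['fy']*th*c[1]/h])
def save(im,n): cv2.imwrite('pics/'+n+'.png',im[:,:,::-1])
def Rdown(yaw): # tool x at yaw, z down
    c,s=np.cos(yaw),np.sin(yaw)
    return np.array([[c,s,0],[s,-c,0],[0,0,-1.]])
E
python3 - <<'E'
from h import *
for c in ['scene','top']:
    im=cv2.imread(f'pics/{c}0.png'); hsv=cv2.cvtColor(im,cv2.COLOR_BGR2HSV)
    m=cv2.inRange(hsv,(8,180,180),(18,255,255)); 
    lim=dict(scene=(140,185,380,425),top=(245,285,220,262))[c]
    mm=np.zeros_like(m); mm[lim[0]:lim[1],lim[2]:lim[3]]=m[lim[0]:lim[1],lim[2]:lim[3]]
    n,l,s,ce=cv2.connectedComponentsWithStats(mm); i=1+np.argmax(s[1:,4]); print(c,s[i],ce[i])
    print(' wing',at_z(c,ce[i],0.134))
# bore
for c,px in [('top',(448,228)),('scene',(186,197))]: print('bore',c,at_z(c,px,0.095))
# pink ones & others
for px in [(194.4,276.9),(248.7,220.5),(283,274),(236,304)]: print('pink',at_z('top',px,0.09))
for px in [(340,281),(346,213)]: print(at_z('top',px,0.03))
print('spray',at_z('top',(325,126),0.17))
E
python3 - <<'E'
import cv2
a=cv2.imread('pics/top0.png')[165:255,390:490]; cv2.imwrite('pics/jigz.png',cv2.resize(a,None,fx=6,fy=6,interpolation=cv2.INTER_CUBIC))
E
```

```text
scene [398 161   1   2   2] [398.  161.5]
 wing [0.48594505 0.24187842 0.134     ]
top [229 254  15  19  54] [236.27777778 262.31481481]
 wing [0.4800437  0.25261746 0.134     ]
bore top [ 0.5512507  -0.24598662  0.095     ]
bore scene [ 0.56072483 -0.2414224   0.095     ]
pink [0.44979706 0.36090979 0.09      ]
pink [0.58177992 0.231686   0.09      ]
pink [0.45171027 0.14997237 0.09      ]
pink [0.38430806 0.26145544 0.09      ]
[0.43209595 0.01393687 0.03      ]
[ 0.60275514 -0.00616717  0.03      ]
spray [0.78715105 0.04149044 0.17      ]
```

View pics/jigz.png

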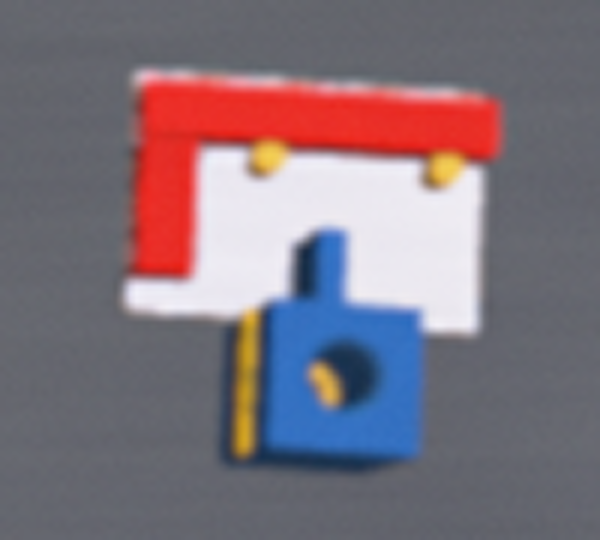

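```bash
python3 - <<'E'
from h import *
Y=np.radians(214)
t=get_obs()['clock']
print(solve_ik([0.552,-0.246,0.20],Rdown(Y)))
reach([0.552,-0.246,0.20],Rdown(Y)); o=get_obs(); print(o['clock']-t,o['q'],o['tcp_pos'])
im=snapshot('wrist'); save(im,'w_bore'); np.savez('w_bore.npz',**{k:o[k] for k in('tcp_pos','orientation')})
print([(r['conf'],r['position']) for r in spot_in('wrist','bore_mouth')],proj_wrist([0.552,-0.246,0.095],o))
q=solve_ik([0.481,0.251,0.24],Rdown(Y)); print(q)
t=get_obs()['clock']
reach([0.481,0.251,0.24],Rdown(Y)); o=get_obs(); print(o['clock']-t,o['q'],o['tcp_pos'])
im=snapshot('wrist'); save(im,'w_screw'); np.savez('w_screw.npz',**{k:o[k] for k in('tcp_pos','orientation')})
print([(r['conf'],r['position']) for r in spot_in('wrist','screw_wing')],proj_wrist([0.481,0.251,0.146],o))
E
```

```text
[-4.61440111e-01 -3.17901220e-02  1.62407694e+00 -4.44089210e-16
  1.54930583e+00 -2.62564838e+00]
2.2083 [-4.61921476e-01 -3.16908538e-02  1.62398247e+00 -7.29255185e-05
  1.54935917e+00 -2.62499111e+00] [ 0.55189638 -0.24629771  0.19999848]
[(0.86, [299.5, 219.2])] [321.45265958 202.92983128]
[ 4.33940850e-01 -1.79012245e-01  1.69548089e+00 -4.44089210e-16
  1.62512401e+00 -1.73026742e+00]
1.8249999999999997 [ 4.32669545e-01 -1.78760797e-01  1.69549415e+00 -1.53912235e-04
  1.62506076e+00 -1.73067137e+00] [0.4813747  0.25036298 0.23985545]
[(0.95, [331.1, 196.0]), (0.93, [417.5, 221.6]), (0.77, [252.3, 102.8]), (0.67, [394.4, 122.3]), (0.55, [264.0, 250.1])] [322.04709801 206.32678901]
```

View pics/w_bore.png

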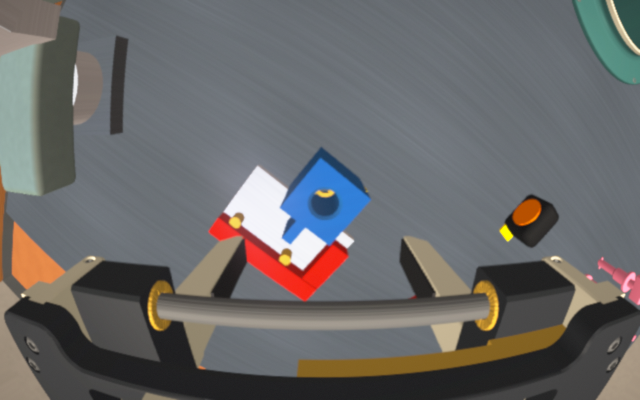

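View pics/w_screw.png

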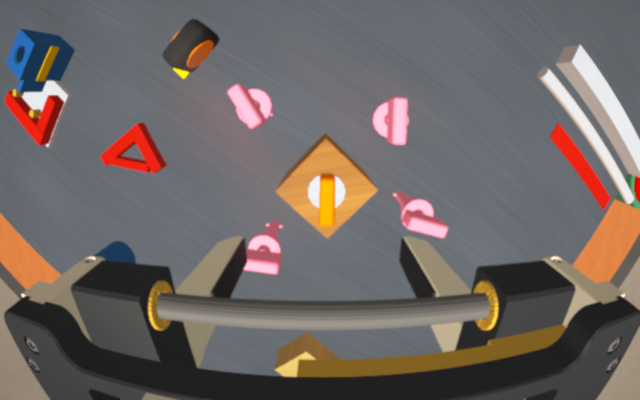

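The wrist view over the jig shows the bore near (324,203). Over the block, the wing is near (327,200) and well aligned with the tool's x axis. I'll zoom in and fit both.

```bash
python3 - <<'E'
import cv2,numpy as np
a=cv2.imread('pics/w_bore.png')[145:250,270:380]; b=cv2.imread('pics/w_screw.png')[125:245,270:385]
cv2.imwrite('pics/z1.png',np.hstack([cv2.resize(a,(420,400),interpolation=cv2.INTER_CUBIC),cv2.resize(b,(380,400),interpolation=cv2.INTER_CUBIC)]))
from h import *
d=np.load('w_bore.npz'); im=cv2.imread('pics/w_bore.png'); hsv=cv2.cvtColor(im,cv2.COLOR_BGR2HSV)
# blue top outline: corners
blue=((hsv[...,0]>100)&(hsv[...,0]<125)&(hsv[...,1]>120)).astype(np.uint8)
hole=((hsv[...,2]<130)&(hsv[...,1]>80)).astype(np.uint8); h2=np.zeros_like(hole); h2[180:225,300:350]=hole[180:225,300:350]
n,l,s,c=cv2.connectedComponentsWithStats(h2); print(s[1:],c[1:])
print(hsv[180:228:3,324].tolist()); print(hsv[205,300:350:3].tolist())
d2=np.load('w_screw.npz'); im=cv2.imread('pics/w_screw.png'); hsv=cv2.cvtColor(im,cv2.COLOR_BGR2HSV)
m=((hsv[...,0]>10)&(hsv[...,0]<20)&(hsv[...,1]>225)).astype(np.uint8)*255; m2=np.zeros_like(m); m2[165:240,305:350]=m[165:240,305:350]
k=np.argwhere(m2); print(k.min(0),k.max(0),cv2.minAreaRect(k[:,::-1].astype(np.float32)))
print(hsv[168:232:2,327].tolist())
print(hsv[200,312:342].tolist())
E
```

```text
[[300 180   1   1   1]
 [349 180   1   1   1]
 [311 195  27  21 442]] [[300.         180.        ]
 [349.         180.        ]
 [324.19457014 204.92986425]]
[[106, 195, 217], [106, 195, 218], [106, 191, 212], [107, 103, 151], [20, 110, 150], [25, 167, 246], [108, 105, 97], [107, 155, 97], [106, 151, 98], [106, 150, 97], [107, 151, 98], [107, 151, 98], [106, 166, 137], [106, 176, 170], [106, 192, 217], [106, 193, 217]]
[[107, 177, 218], [107, 179, 218], [107, 179, 215], [106, 159, 157], [107, 145, 111], [107, 140, 100], [107, 144, 99], [106, 145, 97], [107, 152, 97], [106, 157, 96], [106, 157, 94], [106, 158, 95], [106, 168, 105], [105, 183, 171], [105, 190, 205], [106, 195, 217], [106, 196, 216]]
[174 319] [225 334] ((326.5, 199.5), (51.0, 15.0), 90.0)
[[16, 167, 223], [16, 168, 215], [15, 149, 195], [13, 224, 181], [13, 255, 185], [14, 255, 226], [18, 255, 254], [22, 255, 255], [23, 255, 255], [23, 255, 255], [23, 255, 255], [23, 255, 255], [23, 255, 255], [23, 255, 255], [23, 255, 255], [23, 255, 255], [23, 255, 255], [23, 255, 255], [23, 255, 255], [22, 255, 255], [22, 255, 255], [22, 255, 255], [22, 255, 255], [22, 255, 255], [22, 255, 255], [22, 255, 255], [22, 255, 255], [22, 255, 255], [21, 255, 255], [16, 198, 247], [16, 168, 222], [16, 168, 220]]
[[126, 5, 244], [126, 5, 245], [120, 5, 245], [114, 5, 245], [120, 4, 245], [135, 4, 242], [4, 22, 244], [13, 96, 253], [19, 204, 255], [21, 255, 255], [23, 255, 255], [23, 255, 255], [23, 255, 255], [23, 255, 255], [23, 255, 255], [23, 255, 255], [22, 255, 255], [22, 255, 255], [22, 255, 255], [22, 255, 255], [20, 255, 255], [18, 255, 254], [12, 146, 247], [7, 39, 237], [150, 3, 240], [120, 4, 245], [113, 4, 245], [113, 4, 245], [130, 3, 244], [173, 4, 240]]
```

View pics/z1.png

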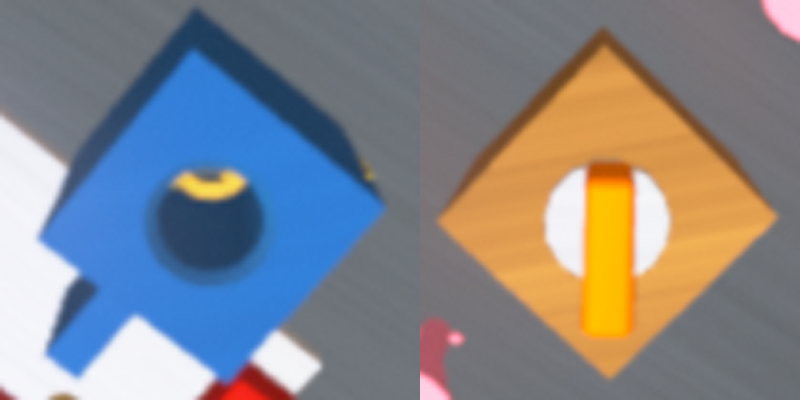

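```bash
python3 - <<'E'
from h import *
d=np.load('w_bore.npz'); f=lambda px,z:at_z('wrist',px,z,d)[:2].round(4)
print('hole',f((324.5,204.4),.095)); C=[f(p,.095) for p in [(320.5,158.1),(370.8,199.3),(329.5,246),(280,208)]]; print(C,np.mean(C,0),[np.linalg.norm(C[i]-C[i-1]) for i in range(4)])
print('r',f((308,204.4),.095),f((340.7,204.4),.095),f((324.5,188),.095),f((324.5,221),.095))
d=np.load('w_screw.npz')
a,b=f((326.6,178.8),.146),f((327.5,225.5),.146); print('wing',a,b,(a+b)/2,np.linalg.norm(a-b),np.degrees(np.arctan2(*(a-b)[::-1])))
C=[f(p,.1) for p in [(326,138.5),(378,190.1),(327.5,238.4),(275.4,190.4)]]; print(C,np.mean(C,0),[np.linalg.norm(C[i]-C[i-1]) for i in range(4)])
E
```

```text
hole [ 0.5516 -0.2429]
[array([ 0.5184, -0.2697]), array([ 0.5239, -0.2105]), array([ 0.5834, -0.2156]), array([ 0.5774, -0.2749])] [ 0.550775 -0.242675] [np.float64(0.05922870925488758), np.float64(0.05945494092167615), np.float64(0.059718171438851005), np.float64(0.05960276839208055)]
r [ 0.56   -0.2554] [ 0.5433 -0.2306] [ 0.5389 -0.2515] [ 0.5649 -0.2339]
wing [0.4584 0.2405] [0.4932 0.2651] [0.4758 0.2528] 0.04261689805699148 -144.7436412870372
[array([0.4329, 0.2231]), array([0.4462, 0.2968]), array([0.5193, 0.2837]), array([0.5054, 0.2097])] [0.47595  0.253325] [np.float64(0.0737279458550148), np.float64(0.07489045333018089), np.float64(0.07426452719838725), np.float64(0.0752941564797694)]
```

```bash
cat >> h.py <<'E'
YS=np.radians(215.3)
E
python3 - <<'E'
from h import *
o=get_obs(); t=o['clock']
R=Rdown(YS); P=np.array([0.4759,0.2530,0.1138])
reach([P[0],P[1],0.19],R); move_l(P,R,speed=0.06)
print(get_obs()['force'],get_obs()['tcp_pos'])
clamp(25); o=get_obs(); print('gap',o['finger_gap'],o['force'],o['wrist_torque'])
move_l([P[0],P[1],0.25],R,speed=0.12)
dwell(0.1); o=get_obs(); print('gap',o['finger_gap'],o['force'],o['wrist_torque'],o['tcp_pos'],o['clock'],o['clock']-t)
im=snapshot('wrist'); save(im,'w_held'); np.savez('w_held.npz',**{k:o[k] for k in('tcp_pos','orientation')})
E
```

```text
[-0.29763572 -0.19799465  0.05429897] [0.47607015 0.25307783 0.11421027]
gap 0.014275367826382548 [ 0.38526292 -0.91053925 -0.06569341] [-0.07057414 -0.23429608 -0.01776595]
gap 0.014123768809192498 [-0.74338468  0.06176136 -2.49387276] [ 0.13442804 -0.15526609 -0.0332539 ] [0.47571829 0.25292761 0.24920408] 9.9 4.3167
```

View pics/w_held.png

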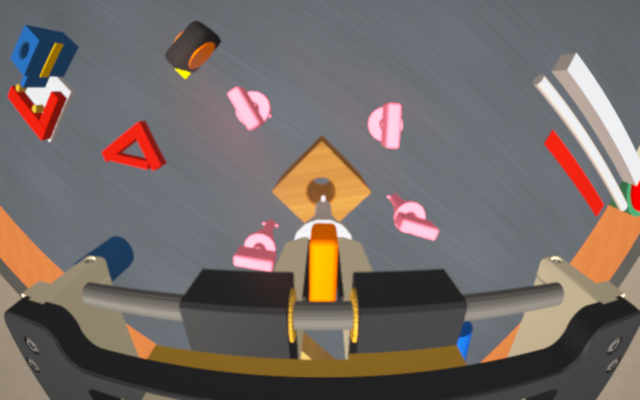

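Grasped: the finger gap is 14.1 mm and the force reads -2.5 N, which is the screw's weight. The tip shows at about (323,198). I'll check tilt and offset.

```bash
python3 - <<'E'
from h import *
d=np.load('w_held.npz'); im=cv2.imread('pics/w_held.png')
tw=lambda p:d['orientation']@np.array(p)+d['tcp_pos']
g=-0.0188
for n,z in [('tip',g+.114),('pin',g+.108),('pilotend',g+.062),('collar',g+.032)]:
    print(n,proj_wrist(tw([0,0,z]),d),proj_wrist(tw([.012,0,z]),d),proj_wrist(tw([-.012,0,z]),d))
a=im[180:260,283:363]; z=cv2.resize(a,None,fx=7,fy=7,interpolation=cv2.INTER_CUBIC)
for zz in np.linspace(g+.032,g+.114,9):
    u=proj_wrist(tw([0,0,zz]),d); cv2.circle(z,(int((u[0]-283+.5)*7),int((u[1]-180+.5)*7)),2,(0,255,0),-1)
cv2.imwrite('pics/heldz.png',z)
E
```

```text
tip [321.16831638 205.77160915] [321.16560778 192.5758997 ] [321.1727782  218.63201974]
pin [321.1369561  207.80951212] [321.13350772 194.3506148 ] [321.1422444 220.9117922]
pilotend [320.84552123 226.88562347] [320.83313741 211.06071302] [320.86057756 242.11583624]
collar [320.58957127 243.84989798] [320.56592399 226.08713669] [320.61655726 260.74789525]
```

View pics/heldz.png

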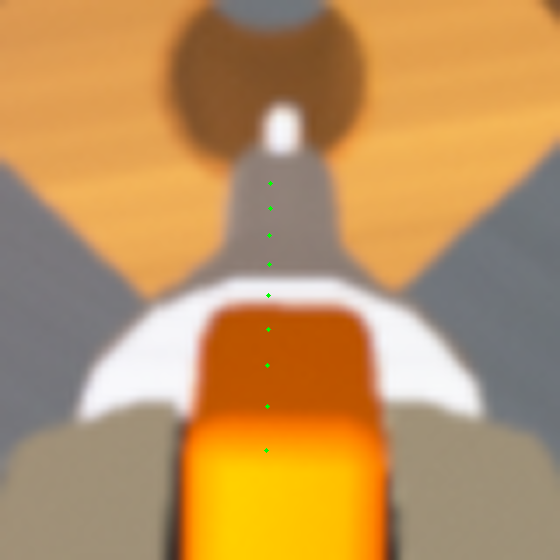

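The held screw is coaxial with the tool. The camera reads about 1.9 mm too high in tool y, so I correct the bore position for that and move above it to check the tip against the bore.

```bash
python3 - <<'E'
from h import *
R=Rdown(YS); B=np.array([0.5523,-0.2444])
reach([B[0],B[1],0.222],R); dwell(0.2); o=get_obs(); print(o['clock'],o['q'],o['tcp_pos'],o['force'],o['wrist_torque'])
im=snapshot('wrist'); save(im,'w_over'); np.savez('w_over.npz',**{k:o[k] for k in('tcp_pos','orientation')})
d=o;bg=im[:,:,::-1][150:250,270:380].copy(); z=cv2.resize(bg,None,fx=6,fy=6,interpolation=cv2.INTER_CUBIC)
# expected tower corners & bore circle given B, incl bias 1.9mm tool y
b3=R@np.array([0,0.0019,0])
for a in np.linspace(0,2*np.pi,60):
    for r,col in ((.013,(0,255,0)),(.016,(0,0,255))):
        u=proj_wrist(np.array([B[0]+r*np.cos(a),B[1]+r*np.sin(a),.095])+b3,d); cv2.circle(z,(int((u[0]-270+.5)*6),int((u[1]-150+.5)*6)),1,col,-1)
cv2.imwrite('pics/overz.png',z)
E
```

```text
11.9833 [-4.57714382e-01 -3.93406480e-02  1.59577059e+00  7.93503824e-05
  1.58500126e+00 -2.64555895e+00] [ 0.55254459 -0.24373362  0.22210687] [-1.4044318  -0.12709815 -3.21388001] [ 0.04206734 -0.16911194  0.0087171 ]
```

View pics/overz.png

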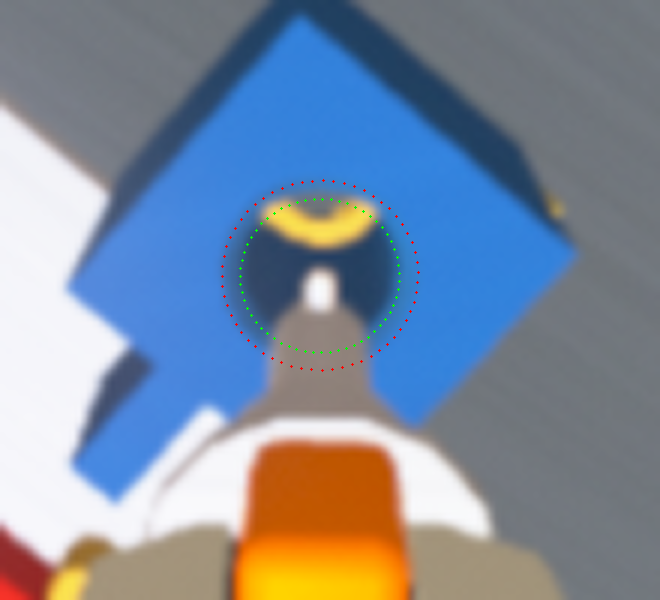

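The lug tip and bore centre agree: both are at column 320 of the zoom, with the bore circle overlay matching. Now I lower with force monitoring.

```bash
cat >> h.py <<'E'
def fz(n=1):
    o=get_obs(); return o
def log(o,tag=''):
    print(tag,f"t={o['clock']:.2f} z={o['tcp_pos'][2]*1e3:.2f} xy={o['tcp_pos'][0]*1e3:.2f},{o['tcp_pos'][1]*1e3:.2f} F={o['force'].round(1)} T={o['wrist_torque'].round(2)} q6={o['q'][5]:.3f}")
E
python3 - <<'E'
from h import *
R=Rdown(YS); B=np.array([0.5523,-0.2444])
log(get_obs(),'start')
move_l([*B,0.194],R,speed=0.08); dwell(0.1); o=get_obs(); log(o); f0=o['force'].copy()
z=0.194
while z>0.150:
    z-=0.002
    move_l([*B,z],R,speed=0.03); o=get_obs(); log(o)
    df=o['force']-f0
    if np.linalg.norm(df)>6: print('STOP',df); break
E
```

```text
start t=12.03 z=222.09 xy=552.51,-243.85 F=[ 1.3  0.6 -3.2] T=[ 0.11 -0.13  0.02] q6=-2.646
 t=12.63 z=194.39 xy=552.42,-244.49 F=[ 0.7  0.3 -2.3] T=[ 0.12 -0.14 -0.01] q6=-2.646
 t=12.88 z=192.05 xy=552.30,-244.40 F=[-0.4  0.5 -2.9] T=[ 0.07 -0.15  0.03] q6=-2.646
 t=13.13 z=189.85 xy=552.25,-244.37 F=[-0.1 -0.6 -2.8] T=[ 0.11 -0.09 -0.  ] q6=-2.646
 t=13.38 z=187.83 xy=552.26,-244.37 F=[-0.1  0.2 -2.5] T=[ 0.12 -0.09  0.  ] q6=-2.646
 t=13.63 z=185.84 xy=552.25,-244.40 F=[ 0.7  0.4 -2.7] T=[ 0.09 -0.11  0.02] q6=-2.646
 t=13.88 z=183.81 xy=552.25,-244.36 F=[-0.1 -0.1 -2.1] T=[ 0.15 -0.08 -0.  ] q6=-2.646
 t=14.13 z=181.82 xy=552.24,-244.37 F=[ 0.3  0.3 -2.9] T=[ 0.12 -0.1  -0.02] q6=-2.646
 t=14.38 z=179.84 xy=552.26,-244.39 F=[ 0.1 -0.4 -2.7] T=[ 0.13 -0.08 -0.01] q6=-2.646
 t=14.63 z=177.83 xy=552.26,-244.35 F=[-0.1  0.  -3.4] T=[ 0.04 -0.15  0.04] q6=-2.646
 t=14.88 z=175.83 xy=552.25,-244.37 F=[ 0.4  0.4 -3.1] T=[ 0.18 -0.06 -0.03] q6=-2.646
 t=15.13 z=173.82 xy=552.22,-244.37 F=[-0.2 -0.7 -2.7] T=[ 0.12 -0.13 -0.  ] q6=-2.646
 t=15.38 z=171.84 xy=552.26,-244.39 F=[ 0.1  0.4 -2
[... 292 characters left out ...]
.646
 t=16.38 z=163.82 xy=552.26,-244.38 F=[-0.  -0.3 -2.5] T=[ 0.07 -0.14 -0.04] q6=-2.646
 t=16.63 z=161.80 xy=552.24,-244.37 F=[ 0.2  0.1 -3.2] T=[ 0.1  -0.14  0.05] q6=-2.646
 t=16.88 z=159.84 xy=552.25,-244.37 F=[ 1.4  0.1 -3.1] T=[ 0.08 -0.11 -0.03] q6=-2.646
 t=17.13 z=157.81 xy=552.22,-244.38 F=[-0.6  0.1 -3.3] T=[ 0.05 -0.16  0.02] q6=-2.646
 t=17.38 z=155.83 xy=552.25,-244.37 F=[ 0.  -0.2 -3.4] T=[ 0.12 -0.11  0.03] q6=-2.646
 t=17.63 z=153.81 xy=552.23,-244.37 F=[-0.5  0.5 -2.2] T=[ 0.11 -0.12 -0.01] q6=-2.646
 t=17.88 z=151.80 xy=552.23,-244.37 F=[-0.3 -0.  -2.8] T=[ 0.09 -0.11  0.  ] q6=-2.646
 t=18.13 z=149.83 xy=552.25,-244.36 F=[-0.6 -0.2 -2.8] T=[ 0.12 -0.08  0.03] q6=-2.646
```

```bash
python3 - <<'E'
from h import *
R=Rdown(YS); B=np.array([0.5523,-0.2444])
f0=np.array([0,0,-2.8]); z=0.150
while z>0.112:
    z-=0.003 if z>0.127 else 0.0007
    move_l([*B,z],R,speed=0.03); o=get_obs(); df=o['force']-f0
    if z<.127 or np.linalg.norm(df)>3: log(o)
    if np.linalg.norm(df)>5: print('STOP',df); break
E
```

```text
t=20.13 z=125.72 xy=552.19,-244.37 F=[-1.   0.  -2.7] T=[ 0.12 -0.15 -0.03] q6=-2.646
 t=20.38 z=125.34 xy=552.31,-244.41 F=[-1.2 -0.5 -1.8] T=[ 0.13 -0.18  0.01] q6=-2.646
 t=20.63 z=124.55 xy=552.27,-244.40 F=[ 0.4  0.4 -2.4] T=[ 0.1  -0.12  0.01] q6=-2.646
 t=20.88 z=123.85 xy=552.28,-244.38 F=[-0.6 -0.1 -3.5] T=[ 0.14 -0.09 -0.02] q6=-2.646
 t=21.13 z=123.14 xy=552.27,-244.39 F=[ 0.1  0.1 -3. ] T=[ 0.13 -0.09  0.01] q6=-2.646
 t=21.38 z=122.41 xy=552.28,-244.37 F=[-0.2 -0.4 -3.2] T=[ 0.17 -0.15 -0.04] q6=-2.646
 t=21.63 z=121.76 xy=552.28,-244.40 F=[-0.1 -0.  -2. ] T=[ 0.14 -0.17 -0.01] q6=-2.646
 t=21.88 z=121.03 xy=552.27,-244.37 F=[-0.3  0.3 -3.1] T=[ 0.08 -0.08  0.04] q6=-2.646
 t=22.13 z=120.32 xy=552.28,-244.36 F=[-0.3 -0.7 -3. ] T=[ 0.1  -0.08 -0.  ] q6=-2.646
 t=22.38 z=119.63 xy=552.28,-244.40 F=[ 0.2 -0.1 -3. ] T=[ 0.11 -0.09  0.04] q6=-2.646
 t=22.63 z=118.92 xy=552.25,-244.38 F=[ 0.2  0.3 -3. ] T=[ 0.11 -0.12  0.  ] q6=-2.646
 t=22.88 z=118.23 xy=552.30,-244.35 F=[-0.  -0.2 -2. ] T=[ 0.1  -0.14  0.02] q6=-2.646
 t=23.13 z=117.55 xy=552.28,-244.39 F=[-0.  -0.4 -3.7] T=[ 0.1  -0.12  0.03] q6=-2.646
 t=23.38 z=116.85 xy=552.29,-244.38 F=[ 0.1 -0.1 -3. ] T=[ 0.09 -0.1  -0.01] q6=-2.646
 t=23.63 z=116.20 xy=552.30,-244.42 F=[-0.4 -0.2 -2.9] T=[ 0.11 -0.1  -0.02] q6=-2.646
 t=23.88 z=115.81 xy=552.41,-244.44 F=[-1.5  0.2  2.3] T=[ 0.16 -0.02 -0.  ] q6=-2.646
STOP [-1.51018262  0.22291367  5.10071782]
```

Contact at TCP z of about 115.9 mm puts the collar about 6.7 mm above the rim, inside the expected 5–13 mm. I turn clockwise under light, force-controlled pressure.

```bash
cat >> h.py <<'E'
B=np.array([0.5523,-0.2444])
def turn(z,yaw,total,step=10,target=4.,tzmax=0.35,nmax=14,pitch=8e-3/180,stopz=None,verbose=True):
    """clockwise by total deg (neg = counter-clockwise, no pitch feed-forward if pitch=0)"""
    done=0; s=np.sign(total); N=target
    while abs(done)<abs(total):
        yaw-=np.radians(s*step); done+=s*step
        ff=pitch*step*s if N<target+4 else 0
        z-=ff+np.clip(1e-4*(target-N),-6e-4,4e-4)
        move_l([*B,z],Rdown(yaw),speed=0.03)
        o=get_obs(); N=o['force'][2]+2.8
        if verbose: log(o,f"done={done} zc={z*1e3:.2f} N={N:.1f}")
        if abs(o['wrist_torque'][2])>tzmax or N>nmax or np.hypot(*o['force'][:2])>10: print('STOP'); break
        if stopz and o['tcp_pos'][2]<stopz: print('zstop'); break
    return z,yaw,done
E
python3 - <<'E'
from h import *
z,yaw,d=turn(0.1155,YS,60); print(z,np.degrees(yaw),d)
E
```

```text
done=10 zc=115.06 N=4.0 t=24.21 z=115.30 xy=552.39,-244.47 F=[ 0.5 -0.2  1.2] T=[ 0.12 -0.08 -0.07] q6=-2.475
done=20 zc=114.61 N=5.0 t=24.53 z=114.81 xy=552.37,-244.42 F=[-0.3  0.5  2.2] T=[ 0.1  -0.12 -0.09] q6=-2.302
done=30 zc=114.27 N=5.1 t=24.86 z=114.38 xy=552.34,-244.40 F=[-0.1  0.4  2.3] T=[ 0.14 -0.14 -0.04] q6=-2.129
done=40 zc=113.94 N=5.4 t=25.18 z=113.96 xy=552.30,-244.40 F=[-0.1  1.   2.6] T=[ 0.15 -0.11  0.  ] q6=-1.955
done=50 zc=113.64 N=4.0 t=25.51 z=113.56 xy=552.26,-244.36 F=[-1.1 -0.7  1.2] T=[ 0.22 -0.05 -0.01] q6=-1.780
done=60 zc=113.19 N=4.4 t=25.83 z=113.11 xy=552.28,-244.32 F=[-0.8  1.   1.6] T=[ 0.38 -0.11 -0.04] q6=-1.606
0.11318807767680698 155.3000000000001 60
```

```bash
python3 - <<'E'
from h import *
z,yaw,d=turn(0.11319,np.radians(155.3),60,step=10,tzmax=0.3); print(z,np.degrees(yaw),d)
E
```

```text
done=10 zc=112.75 N=4.9 t=26.16 z=112.68 xy=552.22,-244.34 F=[-0.6  2.   2.1] T=[ 0.48  0.1  -0.07] q6=-1.431
done=20 zc=112.39 N=3.7 t=26.48 z=112.30 xy=552.23,-244.22 F=[-1.9  3.4  0.9] T=[0.76 0.   0.  ] q6=-1.257
done=30 zc=111.91 N=3.7 t=26.81 z=111.87 xy=552.27,-244.23 F=[0.5 4.  0.9] T=[ 0.99 -0.15 -0.01] q6=-1.082
done=40 zc=111.44 N=4.9 t=27.13 z=111.46 xy=552.35,-244.20 F=[0.4 5.8 2.1] T=[ 1.08 -0.18  0.02] q6=-0.906
done=50 zc=111.08 N=3.4 t=27.46 z=111.03 xy=552.37,-244.20 F=[0.6 5.2 0.6] T=[ 1.04 -0.22 -0.03] q6=-0.731
done=60 zc=110.57 N=3.7 t=27.78 z=110.61 xy=552.41,-244.18 F=[0.7 5.9 0.9] T=[ 1.06 -0.24  0.  ] q6=-0.557
0.11056858870159184 95.30000000000005 60
```

A side force of about 5 N in +y has built up, so I shift the axis 0.6 mm that way and continue in finer steps.

```bash
sed -i 's/^B=.*/B=np.array([0.5524,-0.2438])/' h.py; python3 - <<'E'
from h import *
z,yaw,d=turn(0.11055,np.radians(95.3),20,step=5,tzmax=0.25,nmax=10); print(z,np.degrees(yaw),d)
E
```

```text
done=5 zc=110.33 N=3.6 t=28.03 z=110.44 xy=552.51,-243.96 F=[1.  2.4 0.8] T=[ 0.44 -0.39  0.01] q6=-0.469
done=10 zc=110.07 N=4.2 t=28.28 z=110.19 xy=552.49,-243.93 F=[1.2 3.  1.4] T=[ 0.47 -0.54  0.02] q6=-0.382
done=15 zc=109.86 N=3.1 t=28.53 z=109.95 xy=552.39,-243.89 F=[1.4 1.9 0.3] T=[ 0.38 -0.46 -0.01] q6=-0.294
done=20 zc=109.55 N=4.4 t=28.78 z=109.61 xy=552.33,-243.93 F=[-0.1  1.7  1.6] T=[ 0.22 -0.3  -0.01] q6=-0.207
0.10954856156256024 75.30000000000003 20
```

```bash
python3 - <<'E'
from h import *
z,yaw,d=turn(0.10955,np.radians(75.3),40,step=5,tzmax=0.2,nmax=7.5); print(z,np.degrees(yaw),d)
E
```

```text
done=5 zc=109.33 N=5.3 t=29.03 z=109.43 xy=552.38,-243.87 F=[0.6 0.9 2.5] T=[ 0.07 -0.27  0.05] q6=-0.119
done=10 zc=109.24 N=4.1 t=29.28 z=109.19 xy=552.29,-243.85 F=[-0.   0.6  1.3] T=[ 0.13 -0.18  0.01] q6=-0.032
done=15 zc=109.02 N=4.5 t=29.53 z=108.93 xy=552.32,-243.79 F=[0.2 0.9 1.7] T=[ 0.11 -0.3   0.  ] q6=0.055
done=20 zc=108.86 N=3.7 t=29.78 z=108.83 xy=552.39,-243.75 F=[1.9 1.  0.9] T=[ 0.21 -0.35  0.03] q6=0.142
done=25 zc=108.61 N=4.8 t=30.03 z=108.84 xy=552.53,-243.85 F=[2.7 0.2 2. ] T=[ 0.03 -0.49  0.04] q6=0.230
done=30 zc=108.47 N=8.9 t=30.28 z=108.79 xy=552.51,-243.95 F=[ 2.6 -1.4  6.1] T=[-0.12 -0.37  0.02] q6=0.317
STOP
0.10846713635731017 45.30000000000001 30
```

z has stopped falling at 108.8 mm while the push rose to about 9 N, so the collar is on the rim after about 170° of turning. I ease the load, release, retreat and look.

```bash
python3 - <<'E'
from h import *
R=Rdown(np.radians(45.3))
o=get_obs(); P=o['tcp_pos']
move_l([B[0],B[1],0.1087],R,speed=0.02); dwell(0.2); log(get_obs(),'eased')
im=snapshot('scene'); save(im,'s_grip')
open_gripper(); dwell(0.1); o=get_obs(); log(o,f"open gap={o['finger_gap']:.3f}")
move_l([B[0],B[1],0.21],R,speed=0.12); dwell(0.2); o=get_obs(); log(o)
im=snapshot('wrist'); save(im,'w_seat'); np.savez('w_seat.npz',**{k:o[k] for k in('tcp_pos','orientation')})
im2=snapshot('scene'); save(im2,'s_seat'); im3=snapshot('top'); save(im3,'t_seat')
a=cv2.resize(im[140:240,270:370],(400,400),interpolation=cv2.INTER_CUBIC); b=cv2.resize(im2[165:245,150:230],(400,400),interpolation=cv2.INTER_CUBIC)
save(np.hstack([a,b]),'seatz')
E
```

```text
eased t=30.73 z=108.82 xy=552.47,-243.87 F=[ 2.9 -1.5  4.7] T=[-0.25 -0.48  0.04] q6=0.322
open gap=0.093 t=32.19 z=108.72 xy=552.42,-243.82 F=[-1.5  0.2  0.5] T=[-0.05 -0.    0.02] q6=0.322
 t=33.38 z=209.26 xy=552.23,-243.72 F=[ 1.  -0.3  0. ] T=[-0.02 -0.03  0.03] q6=0.322
```

View pics/seatz.png

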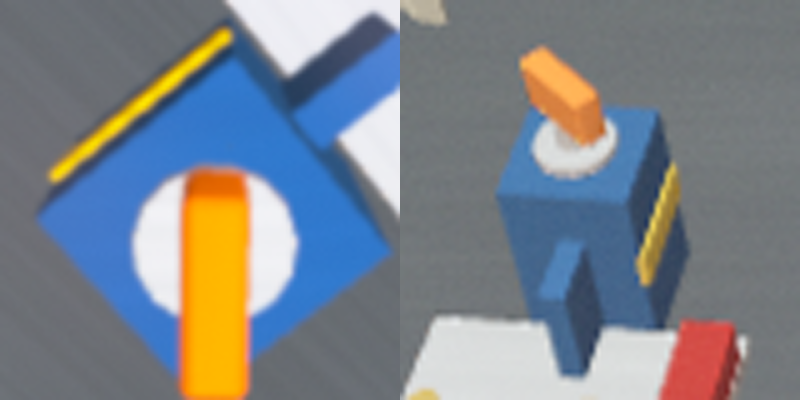

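View pics/s_seat.png

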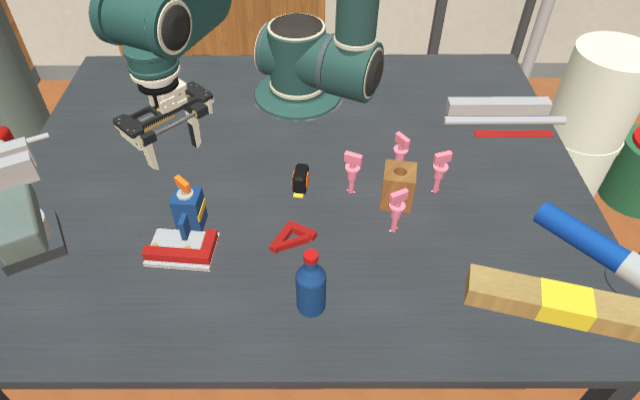

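```bash
python3 - <<'E'
from h import *
d=np.load('w_seat.npz'); im=cv2.imread('pics/w_seat.png'); hsv=cv2.cvtColor(im,cv2.COLOR_BGR2HSV); R=d['orientation']
b=R@np.array([0,0.0019,0]); c3=np.array([*B,0])
z=cv2.resize(im[140:250,265:375],None,fx=5,fy=5,interpolation=cv2.INTER_CUBIC)
def pt(P,col):
    u=proj_wrist(np.array(P)+b,d); cv2.circle(z,(int((u[0]-265+.5)*5),int((u[1]-140+.5)*5)),1,col,-1)
BX=np.array([0.5523,-0.2441])
for a in np.linspace(0,2*np.pi,120):
    pt([BX[0]+.019*np.cos(a),BX[1]+.019*np.sin(a),.101],(0,200,0))
x=R[:,0]; y=R[:,1]
for s in np.linspace(-1,1,40):
    for q in (-.007,.007): pt(np.array([*BX,.141])+x*.022*s+y*q,(255,0,255))
    for q in (-.022,.022): pt(np.array([*BX,.141])+x*q+y*.007*s,(255,0,255))
cv2.imwrite('pics/seatfit.png',z)
w=cv2.inRange(hsv,(0,0,180),(180,40,255)); 
# white col extents of collar per row, orange extents
for r in range(180,218,4):
    row=w[r,285:360]; k=np.flatnonzero(row); og=np.flatnonzero((hsv[r,285:360,1]>200)&(hsv[r,285:360,0]<26)&(hsv[r,285:360,0]>8)); print(r,(k.min()+285,k.max()+285) if len(k) else None,(og.min()+285,og.max()+285) if len(og) else None)
E
```

```text
180 (np.int64(359), np.int64(359)) (np.int64(286), np.int64(288))
184 (np.int64(313), np.int64(334)) (np.int64(318), np.int64(329))
188 (np.int64(309), np.int64(338)) (np.int64(317), np.int64(330))
192 (np.int64(306), np.int64(341)) (np.int64(316), np.int64(331))
196 (np.int64(305), np.int64(342)) (np.int64(316), np.int64(331))
200 (np.int64(304), np.int64(343)) (np.int64(316), np.int64(331))
204 (np.int64(304), np.int64(342)) (np.int64(316), np.int64(330))
208 (np.int64(305), np.int64(342)) (np.int64(316), np.int64(330))
212 (np.int64(307), np.int64(339)) (np.int64(316), np.int64(330))
216 (np.int64(311), np.int64(335)) (np.int64(316), np.int64(330))
```

View pics/seatfit.png

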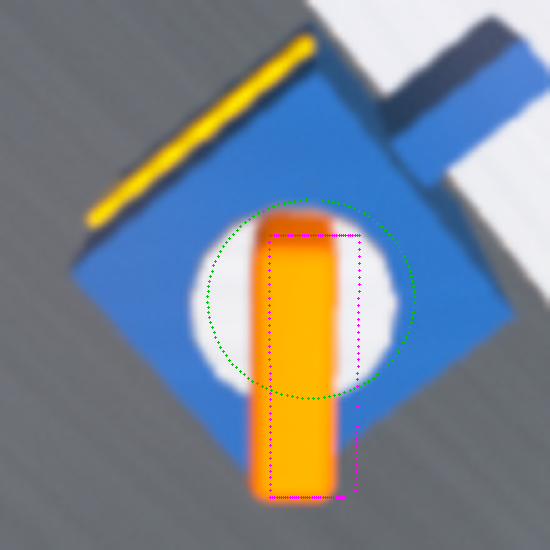

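```bash
python3 - <<'E'
from h import *
print(camera_params('wrist')['mount'].round(5), camera_params('wrist')['cx'])
for n in ('w_bore','w_held','w_over','w_seat'):
    d=np.load(n+'.npz'); R=d['orientation']; print(n,R.round(4).tolist(),d['tcp_pos'].round(4))
    tw=lambda p:R@np.array(p)+d['tcp_pos']
    print([proj_wrist(tw([0,0,z]),d).round(1).tolist() for z in (.0132,.0952)])
E
```

```text
[[ 1.2000e-03 -9.5915e-01 -2.8291e-01  7.7920e-02]
 [ 1.0000e+00  1.2500e-03 -2.0000e-05 -1.3600e-03]
 [ 3.7000e-04 -2.8291e-01  9.5915e-01 -1.6551e-01]
 [ 0.0000e+00  0.0000e+00  0.0000e+00  1.0000e+00]] 322.73185239615174
w_bore [[-0.8297, -0.5582, -0.0001], [-0.5582, 0.8297, -0.0], [0.0001, 0.0, -1.0]] [ 0.5519 -0.2463  0.2   ]
[[324.9, 240.9], [324.3, 203.5]]
w_held [[-0.8161, -0.5779, -0.001], [-0.5779, 0.8161, -0.0005], [0.0011, 0.0002, -1.0]] [0.4757 0.2529 0.2492]
[[324.9, 240.9], [324.3, 203.5]]
w_over [[-0.8156, -0.5786, 0.0002], [-0.5786, 0.8156, -0.0], [-0.0001, -0.0001, -1.0]] [ 0.5525 -0.2437  0.2221]
[[324.9, 240.9], [324.3, 203.5]]
w_seat [[0.7034, 0.7108, -0.0009], [0.7108, -0.7034, 0.0005], [-0.0003, -0.001, -1.0]] [ 0.5522 -0.2437  0.2093]
[[324.9, 240.9], [324.3, 203.5]]
```

In the picture the collar is centred on the tower to within about 0.3 mm, and the wing and collar offsets agree, so tilt is about 0.01 rad or less. As an independent height check I touch the wing's top lightly with the closed fingertips; a seated screw should give contact at z of about 141 mm.

```bash
python3 - <<'E'
from h import *
R=Rdown(np.radians(45.3))
clamp(10); move_l([*B,0.150],R,speed=0.1); dwell(0.15); o=get_obs(); log(o); f0=o['force'][2]
z=0.146
while z>0.1385:
    move_l([*B,z],R,speed=0.03); o=get_obs(); log(o,f'zc={z*1e3:.1f}')
    if o['force'][2]-f0>3.5: break
    z-=0.0006
move_l([*B,0.24],R,speed=0.15); dwell(0.4)
o=get_obs(); log(o)
im=snapshot('wrist'); save(im,'w_fin'); im2=snapshot('scene'); save(im2,'s_fin')
a=cv2.resize(im[140:240,270:370],(400,400),interpolation=cv2.INTER_CUBIC); b=cv2.resize(im2[165:245,150:230],(400,400),interpolation=cv2.INTER_CUBIC)
save(np.hstack([a,b]),'finz')
E
```

```text
t=35.88 z=150.81 xy=552.69,-243.94 F=[ 0.4 -0.3 -0.9] T=[-0.04  0.02  0.02] q6=0.322
zc=146.0 t=36.17 z=145.81 xy=552.32,-243.76 F=[-0.6 -0.4 -0.7] T=[ 0.01 -0.06 -0.02] q6=0.322
zc=145.4 t=36.42 z=145.42 xy=552.42,-243.80 F=[-0.1 -0.   0.6] T=[-0.01 -0.   -0.  ] q6=0.322
zc=144.8 t=36.67 z=144.79 xy=552.39,-243.81 F=[-0.6  0.3  0.6] T=[-0.01  0.   -0.03] q6=0.322
zc=144.2 t=36.92 z=144.16 xy=552.38,-243.79 F=[ 0.3 -0.9 -0.1] T=[-0.01  0.01  0.01] q6=0.322
zc=143.6 t=37.17 z=143.58 xy=552.39,-243.78 F=[ 0.5  0.9 -0.2] T=[-0.03 -0.    0.01] q6=0.322
zc=143.0 t=37.42 z=142.97 xy=552.39,-243.80 F=[ 0.1 -0.2  0.2] T=[ 0.03 -0.01  0.02] q6=0.322
zc=142.4 t=37.67 z=142.36 xy=552.39,-243.79 F=[-1.2  0.6  0.2] T=[ 0.02 -0.02 -0.04] q6=0.322
zc=141.8 t=37.92 z=141.71 xy=552.37,-243.80 F=[-0.2  0.4 -0.1] T=[-0.02  0.01  0.01] q6=0.322
zc=141.2 t=38.17 z=141.30 xy=552.46,-243.82 F=[-0.3 -0.1  0.9] T=[ 0.03 -0.08  0.09] q6=0.322
zc=140.6 t=38.42 z=141.24 xy=552.56,-243.84 F=[-1.4  1.7  5.8] T=[0.19 0.2  0.02] q6=0.322
 t=39.63 z=239.75 xy=552.35,-243.77 F=[ 0.6 -0.7  1. ] T=[-0.01  0.02  0.03] q6=0.322
```

View pics/finz.png

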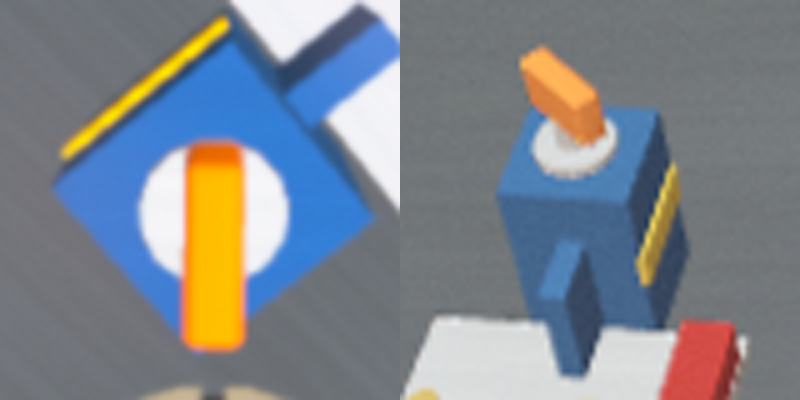

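Contact came at 141.2 mm against an expected 141.0 mm, so the screw is seated. The picture shows the collar flat and centred on the tower. Handing in.

```bash
python3 - <<'E'
from workcell import *
print(finish_job()); print(get_obs()['clock'])
E
```

```text
the job is handed in; nothing more can be done
None
the job is handed in; nothing more can be done
```

The steel wing screw is out of the block and seated in the blue tower's bore, and I let go of it. I handed the job in at about 39.6 s of the 72 s; no verdict was reported.

**Insertion:** I lowered the screw until the lugs touched the thread, with the collar about 6.7 mm above the rim. I then turned it clockwise about 170° in one grip, so no regrip was needed. The force-guided push stayed at about 9 N or less, and the lugs never jammed.

**Seating:** I stopped when the screw stopped going down (TCP at 108.8 mm) while the push rose from about 4 to 9 N. The last 10° or so of turning came after that stop and drew almost no torque.

**Last checks:**
- **Height:** after release, a light touch of about 5–6 N on top of the wing made contact at 141.2 mm; a fully seated screw should give 141.0 mm.
- **Centring and tilt:** the wrist picture puts the collar within about 0.3 mm of the tower's centre. Tilt is about 0.01 rad or less.
- **Other objects:** the tape measure, magnet and spray can look unmoved in the scene picture taken after release. I did not measure them.

**What disagreed:** the wrist camera's calibration changes slightly between calls. My 1.9 mm sideways correction was therefore partly wrong. It showed up as about 6 N of side force mid-turn, and I relieved most of it by shifting the axis 0.6 mm.

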